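# Push the two box lids shut

## Task

Two boxes of consumables, the blue pipette-tip box and the flat cuvette box with the green lid, have been left open on the worktop. Push both lids fully shut with the fingertips, in either order, without picking up the boxes or pushing them along the worktop from where they stand, and leave the other things on the bench as they are.

Things in the scene. Friction and masses are not known exactly. Their poses are not given: they have to be found in the camera images.
- tip_box: blue pipette-tip box with a hinged clear lid (blue rim, pale label on top), loose on the worktop, full, about 0.4 kg. Shut it measures 90 (x) x 122 (y) x 79 (z) mm; the blue base is 50 mm high. Origin: centre of the underside; +x points to the hinge side (away from the robot, within about 0.6 rad), -x to the lip side, z up. The hinge axis runs along y at x = 42, z = 50 mm.
- tip_box_lid (a joint): angle of the clear lid, rad: 0 shut, 1.57 top panel upright, at most 1.92; starts in 0.7 to 1.35. The lid is a shell with walls 29 mm high, 122 mm wide; its flat outer top lies 29 mm from the hinge axis (above it when shut, behind it when upright) and reaches 86 mm out to the lip. Stiff hinge: the lid stays at any angle, swings with under 1 N at the lip; no latch or spring.
- tip_hinge (a point): middle of the tip box's hinge axis
- tip_lip (a point): on the lid of the tip box: middle of the outer top face's free edge (the edge farthest from the hinge)
- cuvette_box: flat white cuvette box with a green hinged lid, loose on the worktop, full, about 0.3 kg. Shut it measures 61 (x) x 105 (y) x 26 (z) mm; the white base is 18 mm high. Origin: centre of the underside; +x points to the hinge side (away from the robot, within about 0.6 rad), -x to the lip side, z up. The hinge axis runs along y at x = 30, z = 18 mm.
- cuvette_box_lid (a joint): angle of the green lid, rad: 0 shut, 1.57 upright, at most 1.92; starts in 0.7 to 1.5. The lid is a plate 7 mm thick, 105 mm wide; its flat outer top lies 8 mm from the hinge axis (above it when shut, behind it when upright) and reaches 60 mm out to the lip. Stiff hinge: the lid stays at any angle, swings with under 1 N at the lip; no latch or spring.
- cuvette_hinge (a point): middle of the cuvette box's hinge axis
- cuvette_lip (a point): on the green lid: middle of the outer top face's free edge (the edge farthest from the hinge)
- orange_bottle: bystander, to be left alone: white bottle with an orange screw cap, 45x45x93 mm; origin: centre of the underside
- black_vial: bystander, to be left alone: vial with a black cap, 25x25x50 mm; origin: centre of the underside
- amber_bottle: bystander, to be left alone: brown bottle with a light cap, 48x48x109 mm; origin: centre of the underside
- timer: bystander, to be left alone: white bench timer with three keys, 58x62x21 mm; origin: centre of the underside

How it is judged:
By the outcome, as a careful person would: the job done as asked, in the order asked, and still so for the second after the job is handed in, with the robot touching nothing.
It also fails if it takes over 51 s, if anything falls off the work surface, if the arm or the gripper's body presses on something with over 40 N, if the wrist force passes 120 N, or if a joint passes its speed limit or range.

## Robot

A 6-joint arm with a two-finger parallel gripper is mounted at the origin on a cart in front of the work surface, level with it; the furniture and walls round the work are solid. World frame = base frame: x ahead of the robot, y to its left, z up, the work surface at z = 0. Lengths are in m, angles in rad, forces in N, time in s.
With the tool pointing down it reaches from about 0.375 to 0.925 m from the base axis. Payload 5.7 kg.
Tool frame: the origin (TCP) lies midway between the tips of the shut fingers; the grasp point (between the pads) lies 19 mm behind it; x points along the fingers, y is the direction in which the jaws open and shut, and the axes are right-handed (so a half turn about x gives the same grasp; the last joint's range is limited). The gripper opens to 85 mm and grips with 20 to 120 N. Pads are 22 mm wide; open, the fingers measure 114 mm over their backs; the gripper's body (76 mm by 85 mm) begins 54 mm behind the grasp point. The pads swing forward as they close: fully open they stand 13 mm farther back than shut.
Start: joints at [1.076, 0.359, 1.51, -0, 1.272, -0.115], TCP at [0.222, 0.557, 0.231] pointing down, gripper open.
Joint ranges: [-2.97, 2.97], [-1.01, 2.36], [0.21, 2.38], [-0.96, 4.11], [0.2, 2.71], [-2.98, 2.98]. Speed limits (rad/s): [2.39, 2.39, 3.14, 3.14, 3.14, 3.14].

## Interface

Orientations are given as a unit quaternion [x, y, z, w].
In Python, from rig import * gives the robot as it stands. The module is installed in compiled form; this text tells all that it offers.
- The arm moves only by the tool step_arm, never from a script. Its argument "motion" is text: rows parted by semicolons, each of 6 numbers parted by spaces: the shift along the tool's x, y, z in m, then the turn, a rotation vector about the tool's x, y, z in degrees. In form: x y z ax ay az; .... A call has 1 to 12 rows; each row shifts and turns the pose as measured when the row begins, along the tool's axes as they then stand; what a row does not reach is not made up. A row lasts 1/12 s, in which the tool goes at most 41.7 mm and 7.16 degrees, less where a joint would pass 70% of its speed; a pose out of reach is approached as far as the arm can. A call with a gripper value outside its range is refused whole. "claw" is the finger opening in m, from 0 to 0.0854, set as the call begins (left out, the last holds). The fingers move at their own pace and stop on an object; the grip force is fixed at half the most. Time passes only in rows, so rows that do not move let the fingers close. It gives the time, the measured TCP pose, the force and the opening at its end, in the units of the state.
- sense(): the state, without advancing time (a new reading comes with each control period).
- camera(name): name is "side" or "top" or "wrist"; returns a dict with "color" (480x640x3 uint8, red, green, blue), "fx", "fy", "cx", "cy" (pixels), "world_to_cam" (4x4, takes a point from world to camera coordinates); the wrist camera has in their place "tool_from_camera" (4x4, takes a point from camera to tool coordinates, whose origin is the TCP and whose axes are the tool frame's). Camera axes: x right, y down, z forward; pixel columns grow to the right and rows downward; lengths in m; the calibration is good to about 2 mm. A picture is of the moment at which its call begins: read the wrist's pose just before it. There is no depth.
- hand_in(): hands the job in, once; it reports no verdict.
The state is a dict: "time": time; "joint_positions": joint angles; "dq": joint speeds; "joint_efforts": joint torques, N m; "position": TCP position; "tcp_rot": TCP orientation; "force": force on the tool from outside, world axes, zero at the start; "moment": the same for the moment, N m; "width": finger opening in m.
Only numpy, scipy, OpenCV 4.12 (cv2) and the standard library are available. Lean on these libraries where they do the work, as an engineer would, in place of code of your own. Each camera call takes 0.05 s, during which the arm holds its last target. There are 200 camera calls.

## Working session

There is one attempt and no reset: what is moved stays moved. The work goes in short steps, Python scripts to look and compute and a tool call to move; the robot and the scene stay as the last step left them, time stands still between calls to the robot, and variables do not carry over. Pictures are saved under pics/ and viewed, on a budget of 10 in all, crops included, one or two more only if the job needs it, and the job is handed in when it is done.

Besides the shell and the picture viewer there is one more tool, called after "Emit:" in YAML: its name, and indented under it one key for each argument. step_arm: Moves the arm, as the interface text tells. Its arguments: {"type":"object","properties":{"motion":{"type":"string"},"claw":{"type":"number"}},"required":["motion"]}

```bash
mkdir -p pics
python3 - <<'E'
from rig import *
import cv2,numpy as np
np.set_printoptions(precision=4,suppress=True)
for n in("side","top"):
    c=camera(n);cv2.imwrite(f"pics/{n}0.png",c["color"][:,:,::-1]);print(n,c["fx"],c["cx"],c["cy"]);print(np.array(c["world_to_cam"]))
s=sense();print(s["time"],s["position"],s["tcp_rot"],s["force"],s["width"])
E
```

```text
side 456.6301472302602 315.7068717706438 239.1146466264251
[[ 0.9267 -0.3755 -0.0152 -0.4207]
 [-0.2157 -0.4985 -0.8396  0.1811]
 [ 0.3077  0.7813 -0.543   0.8697]
 [ 0.      0.      0.      1.    ]]
top 467.98948760517084 316.31707937442775 242.55520543659543
[[-0.0169 -0.9999  0.0023  0.0884]
 [-0.9941  0.0166 -0.1068  0.4939]
 [ 0.1067 -0.0041 -0.9943  1.0271]
 [ 0.      0.      0.      1.    ]]
0.1 [0.2221 0.5567 0.2305] [ 0.1329  0.6946 -0.1341  0.6942] [ 0.4485 -0.2897  0.6764] 0.08521146179105298
```

View pics/side0.png

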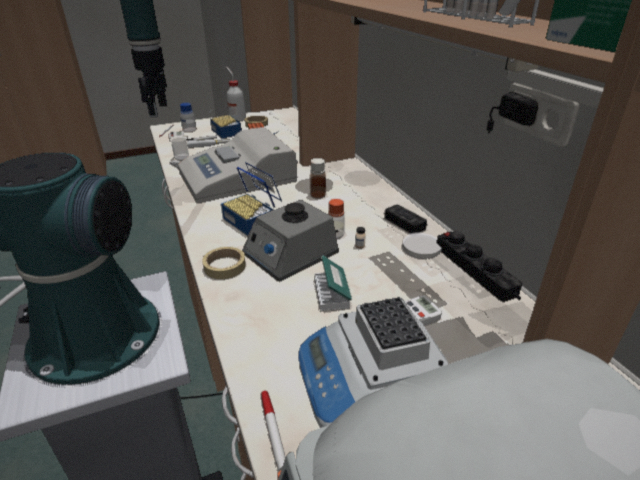

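View pics/top0.png

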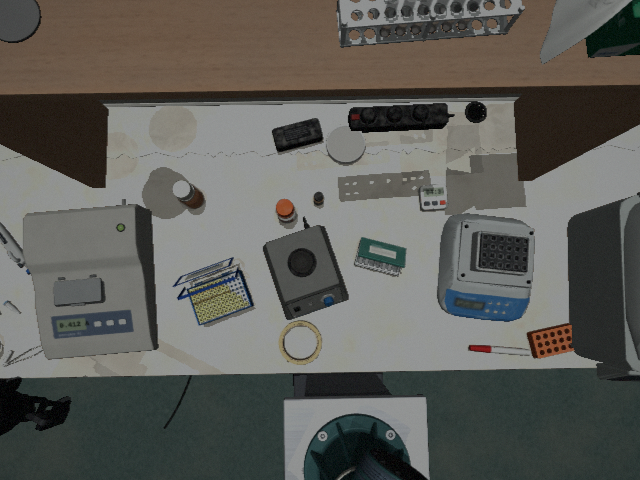

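The side view shows the tip box at about (245,210) and the cuvette box at about (335,285). In the top view they are at (220,292) and (380,257), both with their lids well open. I'll enlarge the boxes to get corner pixels.

Run:
```python
import cv2,numpy as np
t=cv2.imread("pics/top0.png");s=cv2.imread("pics/side0.png")
def cr(im,u,v,w=80,h=60,k=5):
    o=cv2.resize(im[v:v+h,u:u+w],None,fx=k,fy=k,interpolation=cv2.INTER_CUBIC)
    for i in range(0,w,10):
        cv2.line(o,(i*k,0),(i*k,4 if i%20 else 10),(0,0,255),1)
        if i%20==0: cv2.putText(o,str(u+i),(i*k,20),0,.35,(0,0,255),1)
    for i in range(0,h,10):
        cv2.line(o,(0,i*k),(8,i*k),(0,0,255),1);cv2.putText(o,str(v+i),(10,i*k+4),0,.35,(0,0,255),1)
    return o
a=np.vstack([np.hstack([cv2.resize(cr(t,165,250,100,75,4),(400,300)),cr(t,340,225)]),np.hstack([cr(s,210,160,100,75,4),cr(s,300,250)])])
cv2.imwrite("pics/crop0.png",a)
```

```text
(no output)
```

View pics/crop0.png

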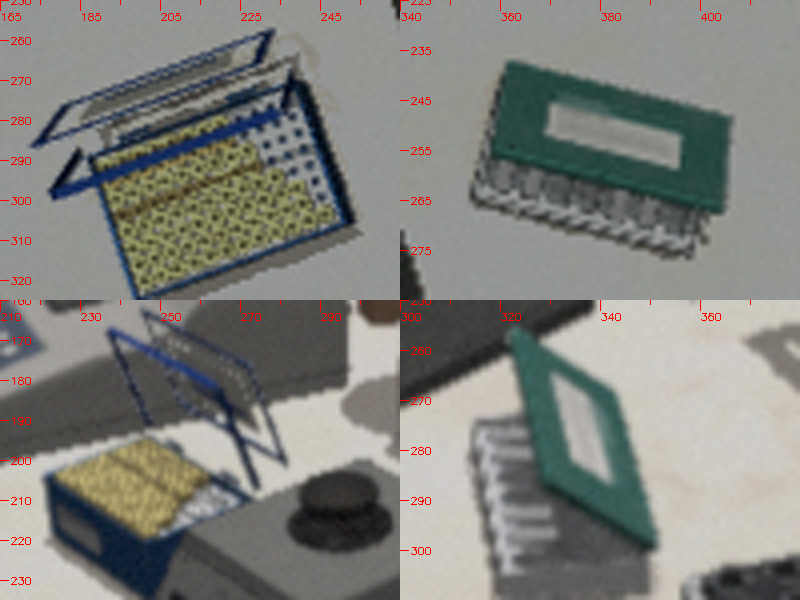

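The crop shows the tip box rim corners in the top view at (199.5,324), (253,305.5), (241,270.5) and (188,289). Its lip edge runs (173,287)-(225.5,266.5) in the top view and (246,164)-(272.5,176) in the side view. The cuvette lip edge runs (358.6,256)-(404.4,267.4) in the top view and (322.5,256.5)-(329,287) in the side view.

```bash
cat > h.py <<'E'
from rig import *
import cv2,numpy as np
np.set_printoptions(precision=4,suppress=True)
def ray(c,p):
    T=np.array(c["world_to_cam"]);R=T[:3,:3];o=-R.T@T[:3,3]
    d=R.T@np.array([(p[0]-c["cx"])/c["fx"],(p[1]-c["cy"])/c["fy"],1]);return o,d/np.linalg.norm(d)
def onz(c,p,z):
    o,d=ray(c,p);return o+d*(z-o[2])/d[2]
def tri(c1,p1,c2,p2):
    o1,d1=ray(c1,p1);o2,d2=ray(c2,p2)
    s=np.linalg.lstsq(np.array([d1,-d2]).T,o2-o1,rcond=None)[0]
    a,b=o1+s[0]*d1,o2+s[1]*d2;return (a+b)/2,np.linalg.norm(a-b)
E
python3 - <<'E'
from h import *
t=camera("top");s=camera("side");print("side cam",ray(s,(0,0))[0],"top cam",ray(t,(0,0))[0])
print("tip rim");
P=[onz(t,p,.05) for p in[(199.5,324.3),(253,305.5),(241.3,270.5),(188,289.3)]]
for p in P:print(p)
for a,b in((0,1),(1,2),(2,3),(3,0)):
    d=P[b]-P[a];print(np.linalg.norm(d),np.degrees(np.arctan2(d[1],d[0])))
print("tip rim from side",[onz(s,p,.05) for p in[(221,204),(250,220),(246,194),(272.5,210)]])
print("tip lip",tri(t,(173.3,286.8),s,(246.3,163.8)),tri(t,(225.5,266.5),s,(272.5,176.3)))
print("tip top hingeside",tri(t,(233,258),s,(281.3,201)))
print("cuv lip",tri(t,(358.6,256),s,(322.5,256.5)),tri(t,(404.4,267.4),s,(329,287)))
print("cuv hinge edge",tri(t,(361,237.4),s,(342.4,268.6)),tri(t,(406,248.6),s,(351,299.6)))
print("cuv base near, z0",onz(t,(355,265),.018),onz(t,(398.5,276),.018))
E
```

```text
side cam [ 0.1613 -0.7472  0.618 ] top cam [0.3829 0.0844 1.0738]
tip rim
[0.3195 0.3353 0.05  ]
[0.3578 0.2197 0.05  ]
[0.4341 0.2451 0.05  ]
[0.3952 0.361  0.05  ]
0.1217021643905995 -71.6689781765765
0.08038413667637168 18.39771005433628
0.12225186929066527 108.56908717231863
0.07987870589114837 -161.20832501837648
tip rim from side [array([0.3192, 0.3253, 0.05  ]), array([0.3673, 0.2145, 0.05  ]), array([0.394 , 0.3545, 0.05  ]), array([0.4334, 0.2404, 0.05  ])]
tip lip (array([0.403 , 0.3676, 0.1314]), np.float64(0.006816302878882037)) (array([0.4422, 0.2629, 0.1324]), np.float64(0.007627577020519726))
tip top hingeside (array([0.4627, 0.2612, 0.0593]), np.float64(0.0033868582881662504))
cuv lip (array([ 0.4631, -0.012 ,  0.0595]), np.float64(0.004791564920814358)) (array([ 0.4361, -0.1106,  0.0585]), np.float64(0.003455882458027613))
cuv hinge edge (array([ 0.5071, -0.0218,  0.0215]), np.float64(0.0024936319193199184)) (array([ 0.4796, -0.1226,  0.0217]), np.float64(0.0018027132352860496))
cuv base near, z0 [ 0.4438 -0.0064  0.018 ] [ 0.4174 -0.1038  0.018 ]
```

```bash
cat >> h.py <<'E'
from scipy.spatial.transform import Rotation as Ro
BOX=dict(tip=(np.array([.421,.305,.05]),np.radians(18.4),.029),cuv=(np.array([.490,-.071,.018]),np.radians(-15.3),.008))
def tgt(n,x,z):   # box-frame offset from hinge (x along box +x, z world height)
    h,a,_=BOX[n];return np.array([h[0]+x*np.cos(a),h[1]+x*np.sin(a),z])
def go(p):
    s=sense();d=Ro.from_quat(s["tcp_rot"]).inv().apply(np.array(p)-s["position"])
    print("shift",d,"rows>=",np.linalg.norm(d)/.0417)
def align(n): # tool x down, tool z along +-box x
    s=sense();R=Ro.from_quat(s["tcp_rot"]);a=BOX[n][1]
    for sg in(1,-1):
        z=sg*np.array([np.cos(a),np.sin(a),0]);x=np.array([0,0,-1.]);T=Ro.from_matrix(np.array([x,np.cross(z,x),z]).T)
        print(sg,"turn",(R.inv()*T).as_rotvec(degrees=True))
    print("axes",R.as_matrix(),"q6",s["joint_positions"][5])
E
python3 -c "
from h import *
align('tip');go(tgt('tip',.06,.22))"
```

```text
1 turn [-40.1636  -0.0303   0.0615]
-1 turn [139.8364   0.0783   0.0386]
axes [[-0.0005  0.3708  0.9287]
 [-0.001   0.9287 -0.3708]
 [-1.     -0.0012 -0.0001]] q6 -0.1150731557190558
shift [ 0.0109 -0.1215  0.3238] rows>= 8.298070921145326
```

Emit:
step_arm:
  motion: "0 -0.012 0.032 0 0 0;0 -0.012 0.032 0 0 0;0 -0.012 0.032 0 0 0;0 -0.012 0.032 0 0 0;0 -0.012 0.032 0 0 0;0 -0.012 0.032 0 0 0;0 -0.012 0.032 0 0 0;0 -0.012 0.032 0 0 0;0 -0.012 0.032 0 0 0;0 -0.012 0.032 0 0 0"
  claw: 0

```text
time: 1.03
position: [0.4793, 0.3226, 0.2282]
tcp_rot: [0.129, 0.697, -0.129, 0.694]
force: [0.5, -0.5, -0.7]
width: -0.0
```

Emit:
step_arm:
  motion: "0 0 0 -6.7 0 0;0 0 0 -6.7 0 0;0 0 0 -6.7 0 0;0 0 0 -6.7 0 0;0 0 0 -6.7 0 0;0 0 0 -6.7 0 0;0 0 0 0 0 0"

```text
time: 1.62
position: [0.4868, 0.3143, 0.2266]
tcp_rot: [-0.126, 0.697, 0.124, 0.695]
force: [0.8, -0.2, 0.5]
width: -0.0002
```

```bash
python3 -c "
from h import *
align('tip');go(tgt('tip',.05,.13));s=sense();print(s['time'],s['position'],s['force'],s['width'])
R=Ro.from_quat(s['tcp_rot']);c=camera('wrist');print(np.array(c['tool_from_camera']),c['fx'])
a=c['color'][:,:,::-1];b=camera('side')['color'][:,:,::-1][120:300,180:420]
cv2.imwrite('pics/w1.png',np.vstack([cv2.resize(a,(400,300)),cv2.resize(b,(400,300))]))"
```

```text
1 turn [ 1.9586 -0.2339  0.0748]
-1 turn [-178.041    -0.1163   -0.3635]
axes [[-0.0034 -0.3479  0.9375]
 [-0.0026  0.9375  0.3479]
 [-1.     -0.0012 -0.0041]] q6 -1.4711462556148311
shift [ 0.0967  0.0126 -0.0146] rows>= 2.364085215867615
1.6167 [0.4868 0.3143 0.2266] [ 0.757  -0.1725  0.4888] -0.00023846065768102936
[[ 0.001  -0.2941  0.9558 -0.1419]
 [ 1.      0.0007 -0.0008 -0.0004]
 [-0.0004  0.9558  0.2941 -0.076 ]
 [ 0.      0.      0.      1.    ]] 337.87960774811506
```

View pics/w1.png

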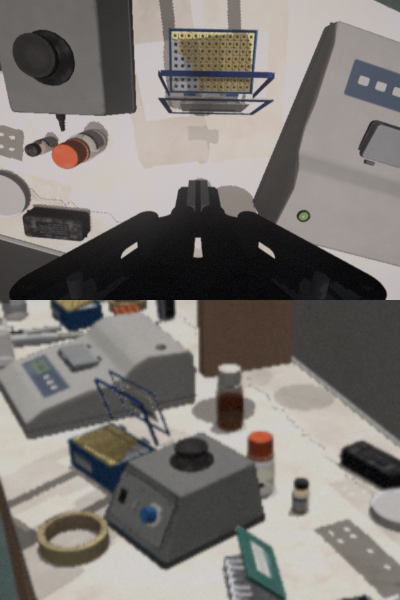

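The wrist view (half scale) shows the box squarely ahead of the fingers, with its lip rim at about (215,75) and the shut fingertips at (200,185). The side crop doesn't show the gripper, so I'll check the full frame.

```bash
python3 -c "
from h import *
c=camera('side');cv2.imwrite('pics/s2.png',c['color'][:,:,::-1])
p=np.array(c['world_to_cam'])@np.append(sense()['position'],1);print(p[:2]/p[2]*c['fx']+[c['cx'],c['cy']],sense()['time'])"
```

```text
[279.2545 130.7577] 1.7667
```

View pics/s2.png

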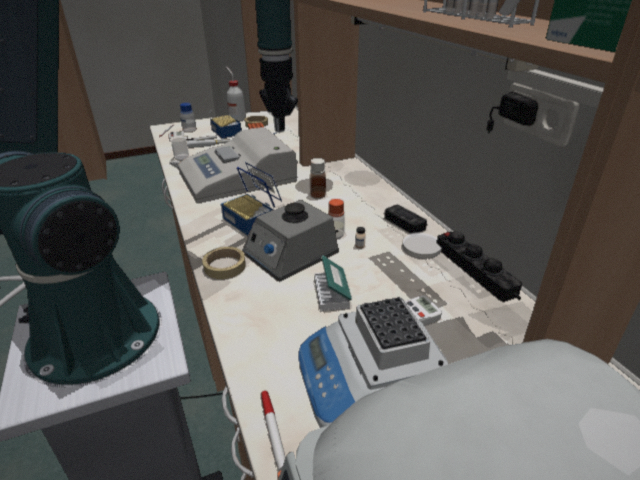

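The gripper tip is at (280,130), which matches the projected (279,131). I'll descend behind the lid.

Emit:
step_arm:
  motion: "0 0.013 0 2 0 0;0.03 0 -0.005 0 0 0;0.03 0 -0.005 0 0 0;0.03 0 -0.005 0 0 0;0 0 0 0 0 0"

```text
time: 2.18
position: [0.4703, 0.3244, 0.1372]
tcp_rot: [-0.104, 0.698, 0.104, 0.701]
force: [-0.2, -0.7, -1.2]
width: -0.0
```

```bash
python3 -c "
from h import *
align('tip');go(tgt('tip',.05,.13));s=sense();print(s['time'],s['position'],s['force'])
c=camera('side');t=camera('top')
cv2.imwrite('pics/s3.png',np.vstack([cv2.resize(c['color'][130:250,200:360],(640,480))[:300],cv2.resize(t['color'][230:330,160:320],(640,400))[:300]])[:,:,::-1])"
```

```text
1 turn [-1.4968  0.2888 -0.0096]
-1 turn [178.5027  -0.0149  -0.4499]
axes [[ 0.0048 -0.2908  0.9568]
 [ 0.0017  0.9568  0.2908]
 [-1.      0.0002  0.005 ]] q6 -1.382055524317139
shift [ 0.0072 -0.0029 -0.0029] rows>= 0.19909223754417402
2.1833 [0.4703 0.3244 0.1372] [-0.2475 -0.6548 -1.2435]
```

View pics/s3.png

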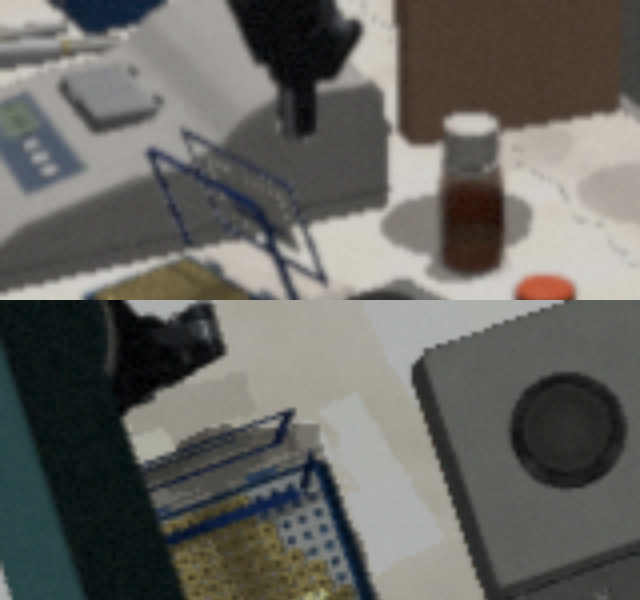

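The fingers stand behind the lid, clear by about 30 mm. I'll start pushing toward the robot.

Emit:
step_arm:
  motion: "0.008 -0.003 -0.005 -1.5 0 0;0 0 -0.008 0 0 0;0 0 -0.008 0 0 0;0 0 -0.008 0 0 0;0 0 -0.006 0 0 0;0 0 -0.006 0 0 0;0 0 -0.006 0 0 0"

```text
time: 2.87
position: [0.4359, 0.3121, 0.1435]
tcp_rot: [-0.108, 0.687, 0.115, 0.709]
force: [-0.2, -0.1, -0.3]
width: -0.0001
```

```bash
cat >> h.py <<'E'
def loc(n):
    s=sense();h,a,_=BOX[n];d=s["position"]-h
    print(s["time"],"box-frame x",d[0]*np.cos(a)+d[1]*np.sin(a),"y",-d[0]*np.sin(a)+d[1]*np.cos(a),"z",s["position"][2],"F",s["force"])
E
python3 -c "
from h import *
loc('tip')"
```

```text
2.8667 box-frame x 0.016372317083008348 y 0.0020275104488205265 z 0.14346810103926133 F [-0.1533 -0.145  -0.3102]
```

Emit:
step_arm:
  motion: "0 0 0.02 0 0 0;0.008 0 0 0 0 0;0 0 0 0 0 0"

```text
time: 3.12
position: [0.4522, 0.3177, 0.137]
tcp_rot: [-0.108, 0.688, 0.115, 0.709]
force: [-0.5, -0.6, -0.6]
width: -0.0001
```

```bash
python3 -c "
from h import *
loc('tip');align('tip');go(tgt('tip',.035,.128))"
```

```text
3.1167 box-frame x 0.03358550043870047 y 0.002249663788980104 z 0.13698182512751222 F [-0.5173 -0.5629 -0.5609]
1 turn [-0.2706  1.7795 -0.2656]
-1 turn [179.7073  -0.4165  -2.791 ]
axes [[ 0.028  -0.3112  0.9499]
 [ 0.0141  0.9503  0.3109]
 [-0.9995  0.0047  0.031 ]] q6 -1.3987939837368482
shift [ 0.009  -0.0023  0.0011] rows>= 0.22462098778412865
```

Emit:
step_arm:
  motion: "0.010 -0.002 0 0 1.8 0;0 0 0 0 0 0;0 0 -0.006 0 0 0;0.001 0 -0.006 0 0 0;0.001 0 -0.006 0 0 0"

```text
time: 3.53
position: [0.4348, 0.3103, 0.1256]
tcp_rot: [-0.109, 0.698, 0.113, 0.699]
force: [-0.1, -0.3, 0.7]
width: 0.0
```

```bash
python3 -c "
from h import *
loc('tip');align('tip')"
```

```text
3.5333 box-frame x 0.01476377910141183 y 0.0006907255879717491 z 0.12562087630506347 F [-0.1091 -0.2811  0.6818]
1 turn [-0.3099  0.0998 -0.2875]
-1 turn [179.6895  -0.4509  -0.1565]
axes [[ 0.0001 -0.3105  0.9506]
 [ 0.0053  0.9506  0.3105]
 [-1.      0.005   0.0017]] q6 -1.4024007697263359
```

Emit:
step_arm:
  motion: "0 0 -0.006 0 0 0;0 0 -0.006 0 0 0;0 0 -0.006 0 0 0;0 0 -0.006 0 0 0"

```text
time: 3.87
position: [0.4081, 0.3018, 0.1264]
tcp_rot: [-0.109, 0.698, 0.113, 0.699]
force: [0.9, 0.6, -0.2]
width: 0.0001
```

```bash
python3 -c "
from h import *
loc('tip');align('tip')
c=camera('side');w=camera('wrist')
cv2.imwrite('pics/s4.png',np.vstack([cv2.resize(c['color'][130:250,200:360],(480,360)),cv2.resize(w['color'],(480,360))])[:600,:,::-1])"
```

```text
3.8667 box-frame x -0.013244147164814842 y 0.000993494621078934 z 0.12637911008890662 F [ 0.8875  0.5709 -0.2335]
1 turn [-0.2813  0.174  -0.2926]
-1 turn [179.7179  -0.4589  -0.2729]
axes [[ 0.0013 -0.311   0.9504]
 [ 0.0058  0.9504  0.311 ]
 [-1.      0.0051  0.003 ]] q6 -1.393007556420159
```

View pics/s4.png

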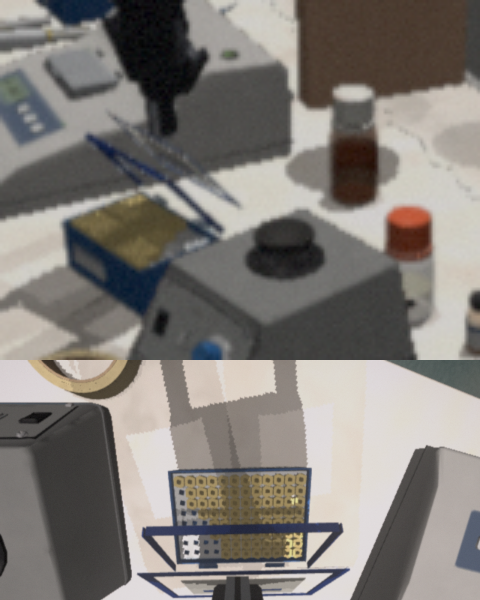

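The lid has swung down to about 0.85 rad and the base has not visibly moved (about 1 N). I'll continue along the arc.

Emit:
step_arm:
  motion: "0.003 0 -0.007 0 0 0;0.004 0 -0.007 0 0 0;0.005 0 -0.006 0 0 0;0.005 0 -0.006 0 0 0;0.005 0 -0.005 0 0 0;0.006 0 -0.005 0 0 0"

```text
time: 4.47
position: [0.3718, 0.2902, 0.0968]
tcp_rot: [-0.109, 0.697, 0.114, 0.7]
force: [-0.3, -0.2, 0.2]
width: 0.0002
```

```bash
python3 -c "
from h import *
loc('tip');align('tip')"
```

```text
4.4667 box-frame x -0.051350793234590644 y 0.0014484407983550787 z 0.09679027477032369 F [-0.3046 -0.2036  0.2234]
1 turn [-0.2792  0.3052 -0.3118]
-1 turn [179.7195  -0.4891  -0.4786]
axes [[ 0.0034 -0.311   0.9504]
 [ 0.0068  0.9504  0.311 ]
 [-1.      0.0055  0.0053]] q6 -1.3782632712487692
```

Right on the arc (θ≈0.25). I'll finish downward, then press gently.

Emit:
step_arm:
  motion: "0.005 0 -0.003 0 0 0;0.005 0 -0.003 0 0 0;0.004 0 -0.002 0 0 0;0.003 0 0 0 0 0"

```text
time: 4.8
position: [0.3608, 0.2864, 0.0772]
tcp_rot: [-0.11, 0.698, 0.113, 0.698]
force: [-10.4, -4.1, 54.1]
width: 0.0001
```

Emit:
step_arm:
  motion: "0.002 0 0 0 0 0;0.001 0 0 0 0 0"

```text
time: 4.97
position: [0.361, 0.2865, 0.0781]
tcp_rot: [-0.11, 0.698, 0.113, 0.699]
force: [-5.7, -4.0, 25.2]
width: -0.0003
```

The tip box is pressed shut (contact at z≈78 mm, the shut height). I'll retract.

Emit:
step_arm:
  motion: "-0.035 0 0 0 0 0;-0.04 0 0 0 0 0;-0.04 0 0 0 0 0;-0.03 0 0 0 0 0;0 0 0 0 0 0"

```text
time: 5.38
position: [0.3611, 0.2857, 0.2281]
tcp_rot: [-0.11, 0.699, 0.113, 0.698]
force: [0.5, 0.3, -1.1]
width: 0.0002
```

```bash
python3 -c "
from h import *
loc('tip');align('cuv');go(tgt('cuv',-.012,.2))"
```

```text
5.3833 box-frame x -0.06294849842093246 y 0.0006254826448992522 z 0.22813989683454977 F [ 0.5428  0.2866 -1.0561]
1 turn [33.447  -0.1404 -0.1977]
-1 turn [-146.5527    0.2603   -0.1848]
axes [[-0.0025 -0.3115  0.9503]
 [ 0.0033  0.9503  0.3115]
 [-1.      0.004  -0.0013]] q6 -1.373391736213973
shift [ 0.0267 -0.3726  0.0014] rows>= 8.958894581185218
```

Emit:
step_arm:
  motion: "0 -0.037 0 0 0 0;0 -0.037 0 0 0 0;0 -0.037 0 0 0 0;0 -0.037 0 0 0 0;0 -0.037 0 0 0 0;0 -0.037 0 0 0 0;0 -0.037 0 0 0 0;0 -0.037 0 0 0 0;0 -0.037 0 0 0 0;0 -0.035 0 0 0 0;0 0 0 0 0 0"

```text
time: 6.3
position: [0.4856, -0.0759, 0.2226]
tcp_rot: [-0.112, 0.694, 0.117, 0.701]
force: [0.3, 0.3, 0.1]
width: -0.0001
```

Emit:
step_arm:
  motion: "0 0 0 6.5 0 0;0 0 0 6.5 0 0;0 0 0 6.5 0 0;0 0 0 6.5 0 0;0 0 0 6.5 0 0;0 0 0 0 0 0"

```text
time: 6.8
position: [0.4849, -0.0785, 0.2163]
tcp_rot: [0.101, 0.7, -0.093, 0.701]
force: [0.1, 0.6, -0.2]
width: 0.0004
```

```bash
python3 -c "
from h import *
loc('cuv');align('cuv');go(tgt('cuv',-.012,.1))
w=camera('wrist');s=camera('side')['color'][130:310,200:440]
cv2.imwrite('pics/s5.png',np.vstack([cv2.resize(w['color'],(400,300)),cv2.resize(s,(400,300))])[:,:,::-1])"
```

```text
6.8 box-frame x -0.002939375812879379 y -0.008630355071182939 z 0.21632880160540618 F [ 0.1252  0.5806 -0.1887]
1 turn [-0.4936 -0.0176 -0.6188]
-1 turn [179.5038  -0.9693   0.0275]
axes [[ 0.0026  0.2722  0.9622]
 [ 0.0105  0.9622 -0.2722]
 [-0.9999  0.0108 -0.0004]] q6 -1.6093646119871903
shift [ 0.1164  0.0073 -0.0091] rows>= 2.8057521185355516
```

View pics/s5.png

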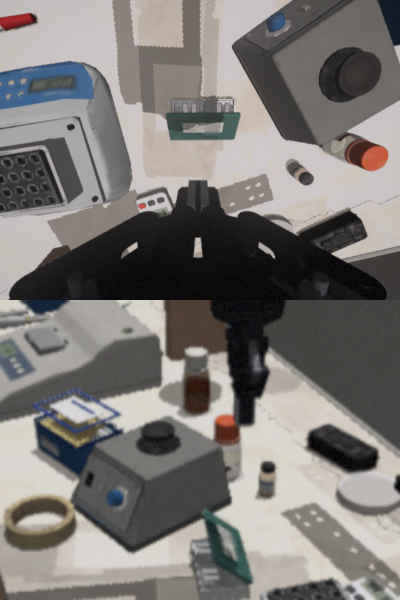

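The wrist view shows the cuvette box square ahead with its green lid at (203,125). In the side crop the tip box looks shut, and I'll verify that at the end. Next I approach the cuvette lid.

Emit:
step_arm:
  motion: "0.035 0.003 -0.005 0 0 0;0.035 0.002 -0.005 0 0 0;0.035 0.002 -0.005 0 0 0;0.012 0 0 0 0 0;0 0 0 0 0 0"

```text
time: 7.32
position: [0.4765, -0.0666, 0.0975]
tcp_rot: [0.091, 0.698, -0.084, 0.706]
force: [0.0, -0.5, 0.8]
width: -0.0001
```

```bash
python3 -c "
from h import *
loc('cuv');align('cuv')"
```

```text
7.3167 box-frame x -0.01417183692354147 y 0.0006816566598295704 z 0.0975247231579469 F [ 0.0267 -0.4905  0.784 ]
1 turn [ 1.0855  0.5731 -0.5961]
-1 turn [-178.9098    0.9307    0.8949]
axes [[ 0.0123  0.2455  0.9693]
 [ 0.0075  0.9693 -0.2456]
 [-0.9999  0.0103  0.0101]] q6 -1.6230389288960643
```

Emit:
step_arm:
  motion: "0.012 0 -0.005 0 0 0;0.012 0 -0.004 0 0 0;0.01 0 -0.003 0 0 0;0.008 0 -0.003 0 0 0"

```text
time: 7.65
position: [0.4652, -0.0628, 0.0562]
tcp_rot: [0.086, 0.697, -0.08, 0.708]
force: [0.2, -0.6, 0.2]
width: 0.0001
```

```bash
python3 -c "
from h import *
loc('cuv')"
```

```text
7.65 box-frame x -0.026118982893259368 y 0.0013846831527415393 z 0.05617309398120607 F [ 0.21   -0.6441  0.2247]
```

Emit:
step_arm:
  motion: "0.007 0 -0.003 0 0 0;0.006 0 -0.002 0 0 0;0.006 0 -0.002 0 0 0;0.004 0 -0.001 0 0 0"

```text
time: 7.98
position: [0.4588, -0.0609, 0.0327]
tcp_rot: [0.085, 0.696, -0.079, 0.709]
force: [-0.4, -0.4, 0.5]
width: -0.0002
```

```bash
python3 -c "
from h import *
loc('cuv')"
```

```text
7.9833 box-frame x -0.032798123534162775 y 0.001507540479088824 z 0.03271824333610839 F [-0.4078 -0.3998  0.5414]
```

Emit:
step_arm:
  motion: "0.003 0 0 0 0 0;0.002 0 0 0 0 0;0.002 0 0 0 0 0"

```text
time: 8.23
position: [0.4587, -0.0608, 0.0253]
tcp_rot: [0.084, 0.696, -0.079, 0.709]
force: [-6.1, 1.5, 31.1]
width: -0.0001
```

Emit:
step_arm:
  motion: "0.001 0 0 0 0 0;0.001 0 0 0 0 0"

```text
time: 8.4
position: [0.4587, -0.0608, 0.0255]
tcp_rot: [0.084, 0.696, -0.079, 0.709]
force: [-4.6, 0.6, 22.1]
width: -0.0004
```

Firm contact at z≈25.5 mm, the shut height. I'll lift straight up, clear the view, and check.

Emit:
step_arm:
  motion: "-0.03 0 0 0 0 0;-0.04 0 0 0 0 0;-0.04 0 0 0 0 0;-0.04 0 0 0 0 0;-0.04 0 0 0 0 0;0 -0.04 0 0 0 0;0 -0.04 0 0 0 0;0 -0.04 0 0 0 0;0 -0.04 0 0 0 0;0 -0.04 0 0 0 0;0 0 0 0 0 0;0 0 0 0 0 0"

```text
time: 9.4
position: [0.4135, -0.2668, 0.2293]
tcp_rot: [0.078, 0.691, -0.079, 0.715]
force: [-0.6, 0.4, -0.5]
width: 0.0
```

Run:
```python
from h import *
t=camera("top")["color"];s=camera("side")["color"]
cv2.imwrite("pics/top1.png",t[:,:,::-1]);cv2.imwrite("pics/side1.png",s[:,:,::-1])
f=lambda i,u,v,w,h:cv2.resize(i[v:v+h,u:u+w],(400,300),interpolation=cv2.INTER_CUBIC)
cv2.imwrite("pics/f1.png",np.vstack([np.hstack([f(t,165,250,100,75),f(t,340,225,80,60)]),np.hstack([f(s,210,160,100,75),f(s,300,250,80,60)])])[:,:,::-1])
print(sense()["position"],sense()["force"])
```

```text
[ 0.414  -0.2655  0.2292] [-0.2153 -0.2043  0.2606]
```

View pics/f1.png

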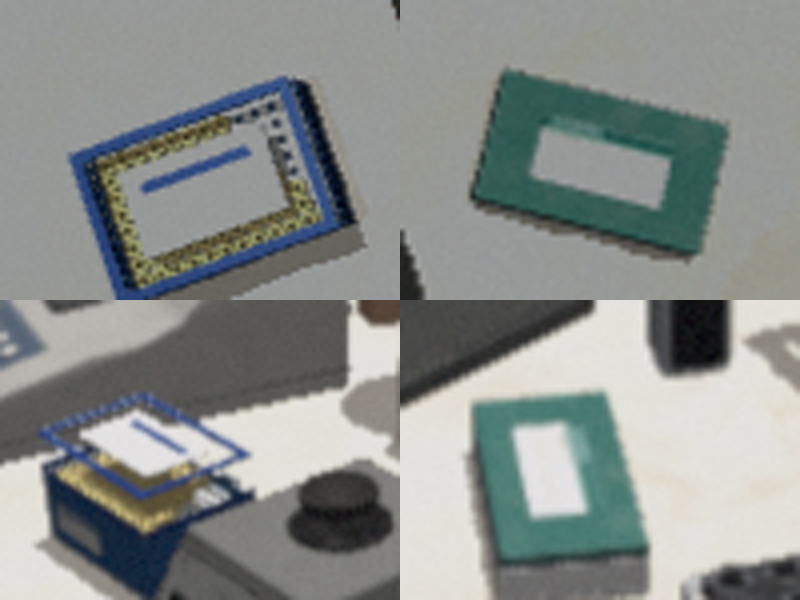

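Both lids look shut and level, and the base corners are where they were: tip box right-near at crop (352,222), cuvette lip-left at (473,200). I'll do one numeric check of the lid heights and bystanders.

Run:
```python
from h import *
t=camera("top");s=camera("side")
T=lambda u,v:(165+u/4,250+v/4);S=lambda u,v:(210+u/4,160+(v-300)/4)
print("tip lid",*[tri(t,T(*a),s,S(*b)) for a,b in(((72,155),(143,395)),((287,80),(248,455)),((335,225),(145,495)) ,((120,297),(40,433)))] [0:4],sep="\n")
T=lambda u,v:(340+(u-400)/5,225+v/5);S=lambda u,v:(300+(u-400)/5,250+(v-300)/5)
print("cuv lid",*[tri(t,T(*a),s,S(*b)) for a,b in(((505,72),(607,395)),((728,125),(648,550)),((700,252),(500,560)),((473,198),(473,403)))],sep="\n")
a=cv2.imread("pics/top0.png");b=t["color"][:,:,::-1]
for n,(u,v,w,h) in dict(orange=(272,195,28,30),vial=(310,188,18,22),amber=(168,172,42,42),timer=(416,180,34,35)).items():
    print(n,np.abs(a[v:v+h,u:u+w].astype(int)-b[v:v+h,u:u+w]).mean())
```

```text
tip lid
(array([0.3973, 0.3644, 0.0757]), np.float64(0.002325333049624672))
(array([0.4354, 0.2501, 0.077 ]), np.float64(0.003024361528075565))
(array([0.3601, 0.2242, 0.0781]), np.float64(0.006101731232211672))
(array([0.3219, 0.3386, 0.0747]), np.float64(0.0012246814288790452))
cuv lid
(array([ 0.5035, -0.022 ,  0.0214]), np.float64(0.004501868333460366))
(array([ 0.4767, -0.1218,  0.0209]), np.float64(0.0022094525253200967))
(array([ 0.4194, -0.1066,  0.023 ]), np.float64(0.0018230328941579096))
(array([ 0.4468, -0.0059,  0.0228]), np.float64(0.004875516592177258))
orange 3.083730158730159
vial 3.3106060606060606
amber 3.04421768707483
timer 3.1106442577030813
```

Both lids are level at their shut heights, and the bystanders are unchanged to within noise. I'll hand in.

```bash
python3 -c "
from rig import *
print(hand_in())"
```

```text
the job is handed in; nothing more can be done
None
```

Both lids are shut, and I handed the job in at about 10 s of the 51 s allowed. With the fingers closed, I swung the tip-box lid down along its arc from behind. I then pressed the cuvette lid down and lifted clear of both.

- **Lids:** the final top and side views show both lids level. By triangulation the tip lid is at 75–78 mm (79 expected) and the cuvette lid at 21–23 mm (26 expected). Both read a little low, but no more than the ray mismatch of up to 6 mm. At the final press the fingertips stopped at 78 mm and 25.5 mm, which agrees with shut.
- **Boxes and bystanders:** the base corners are in the same place in the images, to within a pixel or two. The image patches around the two bottles, the vial and the timer changed only by camera noise.
- **What went less well:** the first push on the tip lid drifted up and tilted slightly, so I backed off and redid it. The final presses peaked at about 54 N for the tip box and 31 N for the cuvette box. That was firmer than needed, but it was through the fingertips and under the 120 N wrist limit.

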